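# Charge a vial leak tester and hold the vial on its stop

### The job

Leak-test the seed vial that stands in the little square stand: first charge the tester with three full strokes of its hand lever, each time pressing the paddle all the way down and letting it come all the way up. Then take that vial from the stand, set it upright in the tester's round well and press it down against the sprung seat until the seat meets its hard stop. Finish still holding the vial pressed firmly on that stop with about 20 N, and leave the other things on the table where they are.

Things in the scene. Friction and masses are not known exactly. Their poses are not given: they have to be found in the camera images.
- tester: The leak tester, fixed to the table: a flat grey housing 130 (x) x 200 (y) x 34 mm high on the table. Origin at the centre of its underside, on the table. On its top: at x -12, y +55 mm a square aluminium collar 52 x 52 mm, top at 54 mm, with the round well; a small round gauge behind it (x +40, y +55, top at 41 mm); and the hand lever along the line y -60 mm. z is up.
- well_mouth (a point): Centre of the round mouth of the well, level with the collar's top, 54 mm above the table. The well is 28 mm wide, upright, with a 4 mm chamfer at its mouth.
- seat: Sprung steel disc, 25 mm wide, in the well's bottom. Origin at the centre of its upper face: 49 mm above the table when free, 39 mm (15 mm below the mouth) at its hard stop. Spring: 3 N at the top, 8 N at the stop, so a vial just set down does not sink. At the end the vial must press on it with 10 to 40 N, ideally 20: a move that only just reaches the stop leaves 8 N, so push and check the force.
- lever (a joint): Angle of the hand lever in rad: 0 fully up (at rest, sprung), 0.5 fully down on its stop. It springs back up by itself. Pressed at the paddle it takes 5 N at the top and 10 N at the bottom.
- lever_pad (a point): Centre of the upper face of the lever's black paddle (44 mm along the lever, 46 mm across, 12 mm thick), 107 mm above the table at rest and about 55 mm when fully down; moves with the lever. The paddle is on the tester's -x side of the hinge, to be pressed down from above.
- lever_hinge (a point): The lever's hinge, 70 mm above the table; its axis lies along the tester's y. The lever arm runs from here towards the tester's -x, 105 mm to the paddle's middle, rising 0.3 rad above level at rest and falling 0.2 rad below level when fully down.
- vial: The vial to test: a closed glass seed vial, 23.6 mm in diameter and 60 mm tall, 22 g, upright in the square stand. Origin at the centre of its base; z along its axis, up. Seated on the stop, its top is 99 mm above the table and its upper 45 mm stand out of the well, so grip it in its upper third.
- stand: Square white plastic stand, 52 x 52 x 12 mm high, fixed, with a round recess 6 mm deep and 26.5 mm wide for one vial. Origin at the centre of its underside, on the table. The vial's base is 6 mm above the table.
- short_vial: Bystander: a similar but shorter vial, 23 mm in diameter, 54 mm tall, upright on the bare table 85 to 100 mm from the stand on the robot's side. Origin at the centre of its base. Leave it alone.
- petri_dish: Bystander: flat round petri dish, 93 mm wide, 14 mm high, on the table. Origin at the centre of its base. Leave it alone.
- label_roll: Bystander: roll of labels, 58 mm wide, 26 mm high, lying flat on the table. Origin at the centre of its base. Leave it alone.

How it is judged:
On the way, in this order (a step that is already met when the one before it is completed fails the run):
1. the lever is pressed fully down (1) (value of joint lever above 0.43 rad), for 0.05 s.
2. the lever is fully up again (1) (value of joint lever below 0.07 rad), for 0.05 s.
3. the lever is pressed fully down (2) (value of joint lever above 0.43 rad), for 0.05 s.
4. the lever is fully up again (2) (value of joint lever below 0.07 rad), for 0.05 s.
5. the lever is pressed fully down (3) (value of joint lever above 0.43 rad), for 0.05 s.
6. the lever is fully up again (3) (value of joint lever below 0.07 rad), for 0.05 s.
7. the vial has pressed the seat down to its stop (z of seat in the frame of tester below 0.0405 m and contact force between vial and seat above 10 N), for 0.2 s.
At the end, for the whole second after the job is handed in: Vial upright (0.15 rad), at rest and within 5 mm of the seat's centre in the well; seat on its stop (within 1.5 mm); vial pressing on it with 10 to 40 N (the spring alone gives 8 N); fingers still on the vial; lever back up (below 0.07 rad) (all of step 7 and contact force between vial and seat below 40 N and contact force between the fingers and vial above 2 N and horizontal distance between vial and seat below 0.005 m and angle between vial's own z axis and vertical below 0.15 rad and linear speed of vial below 0.02 m/s and value of joint lever below 0.07 rad); the arm keeps its last pose, push and grip.
It fails at once if the short vial is moved more than 20 mm or tipped (distance of short_vial from where it was at the start of the episode above 0.02 m or angle between short_vial's own z axis and vertical above 0.5 rad).
It fails at once if the petri dish is moved more than 20 mm (distance of petri_dish from where it was at the start of the episode above 0.02 m).
It fails at once if the label roll is moved more than 20 mm (distance of label_roll from where it was at the start of the episode above 0.02 m).
It also fails if it takes over 64 s, if anything falls off the work surface, if the arm or the gripper's body presses on something with over 40 N, if the wrist force passes 120 N, or if a joint passes its speed limit or range.

### The arm

A 7-joint arm with a two-finger parallel gripper is mounted at the origin on the work surface; the furniture and walls round the work are solid. World frame = base frame: x ahead of the robot, y to its left, z up, the work surface at z = 0. Lengths are in m, angles in rad, forces in N, time in s.
With the tool pointing down it reaches from about 0.4 to 0.85 m from the base axis. Payload 4.5 kg.
Tool frame: the origin (TCP) lies midway between the tips of the shut fingers; the grasp point (between the pads) lies 19 mm behind it (manip.grip_depth is the distance from the TCP to the grasp point, in m); x points along the fingers, z is the direction in which the jaws open and shut, and the axes are right-handed (so a half turn about x gives the same grasp; the last joint's range is limited). The gripper opens to 85 mm and grips with 20 to 120 N. Pads are 22 mm wide; open, the fingers measure 114 mm over their backs; the gripper's body (76 mm by 85 mm) begins 54 mm behind the grasp point. The pads swing forward as they close: fully open they stand 13 mm farther back than shut.
Start: joints at [0.034, 0.689, -0.195, 1.565, 0.157, 0.902, -0.215], TCP at [0.625, 0, 0.231] pointing down, gripper open.
Joint ranges: [-3.01, 3.01], [-0.46, 2.08], [-1.47, 1.51], [0.13, 2.56], [-1, 4.14], [0.04, 2.09], [-2.66, 2.66]. Speed limits (rad/s): [2.57, 2.57, 3.14, 3.14, 3.14, 3.14, 3.14].

### API

Orientations are given as a 3x3 rotation matrix whose columns are the frame's x, y, z axes.
In Python, from station import status, viewer, manip gives the robot as it stands.
- The arm moves only by the shell command python3 -m crank 'ROWS' [OPENING] [FORCE]. ROWS is JSON, a list of rows, each a list of 6 numbers: the shift along the tool's x, y, z in cm, then the turn, a rotation vector about the tool's x, y, z in rad. In form: [[x, y, z, ax, ay, az], ...]. A call has 1 to 10 rows; each row is the pose to reach, as a shift and turn from the pose commanded when the call began, along the tool's axes at that moment; what a row does not reach only later rows make up. A row lasts 1/12 s, in which the tool goes at most 41.7 mm and 7.16 degrees, less where a joint would pass 70% of its speed; a pose out of reach is approached as far as the arm can. A call with a gripper value outside its range is refused whole. OPENING is the finger opening in cm, from 0 to 8.54, set as the call begins (- or left out, the last holds). The fingers move at their own pace and stop on an object; FORCE is the grip in N (left out, the last holds). Time passes only in rows, so rows that repeat a pose let the fingers close. It gives the time, the measured TCP pose, the force and the opening at its end, in the units of the state.
- status.get_obs(): the state, without advancing time (a new reading comes with each control period).
- viewer.capture(name): name is "scene" or "side" or "wrist"; returns a dict with "pixels" (400x640x3 uint8, blue, green, red), "fovy" (degrees; the focal length in pixels is half the picture's height over the tangent of half this angle, whatever the lens; pixels are square), "cx", "cy" (the principal point, pixels), "camera_from_world" (4x4, takes a point from world to camera coordinates); the wrist camera has in their place "hand_eye" (4x4, takes a point from camera to tool coordinates, whose origin is the TCP and whose axes are the tool frame's). Camera axes: x right, y down, z forward; pixel columns grow to the right and rows downward; lengths in m; the calibration is good to about 2 mm. A picture is of the moment at which its call begins: read the wrist's pose just before it. There is no depth.
- manip.finish_job(): hands the job in, once; it reports no verdict.
The state is a dict: "time_s": time; "q": joint angles; "qvel": joint speeds; "joint_torque": joint torques, N m; "position": TCP position; "ee_rot": TCP orientation; "wrist_force": force on the tool from outside, world axes, zero at the start; "ft_torque": the same for the moment, N m; "grip_width": finger opening in m.
Only numpy, scipy, OpenCV 4.12 (cv2) and the standard library are available. Lean on these libraries where they do the work, as an engineer would, in place of code of your own. Each camera call takes 0.05 s, during which the arm holds its last target.

## Working session

There is one attempt and no reset: what is moved stays moved. The work goes in short steps, Python scripts to look and compute and a shell command to move; the robot and the scene stay as the last step left them, time stands still between calls to the robot, and variables do not carry over. Pictures are saved under pics/ and viewed, and the job is handed in when it is done.

```bash
ls; mkdir -p pics; python3 - <<'E'
from station import status, viewer, manip
import cv2,numpy as np
o=status.get_obs()
for k,v in o.items(): print(k,np.round(v,3).tolist())
print(manip.grip_depth)
for n in ["scene","side","wrist"]:
    c=viewer.capture(n); cv2.imwrite(f"pics/{n}0.png",c["pixels"])
    print(n,{k:(np.round(v,3).tolist()) for k,v in c.items() if k!="pixels"})
E
```

```text
pics
time_s 0.0
q [0.034, 0.69, -0.194, 1.566, 0.157, 0.902, -0.215]
qvel [0.001, -0.001, -0.0, 0.001, 0.001, -0.001, -0.001]
joint_torque [0.001, -53.963, -1.267, -15.855, 0.009, 0.009, 0.0]
position [0.624, -0.0, 0.23]
ee_rot [[-0.002, -0.0, 1.0], [-0.0, 1.0, 0.0], [-1.0, -0.0, -0.002]]
wrist_force [0.251, -1.397, 0.091]
ft_torque [-0.028, 0.001, -0.009]
grip_width 0.085
0.0187
scene {'fovy': 45.419, 'cx': 313.077, 'cy': 203.649, 'camera_from_world': [[0.531, -0.847, 0.02, -0.302], [-0.612, -0.4, -0.683, 0.397], [0.586, 0.35, -0.73, 1.143], [0.0, 0.0, 0.0, 1.0]]}
side {'fovy': 57.915, 'cx': 316.399, 'cy': 198.324, 'camera_from_world': [[-0.957, -0.29, -0.004, 0.506], [-0.141, 0.476, -0.868, 0.163], [0.254, -0.83, -0.497, 0.89], [0.0, 0.0, 0.0, 1.0]]}
wrist {'fovy': 67.066, 'cx': 318.299, 'cy': 198.855, 'hand_eye': [[-0.001, -0.304, 0.953, -0.142], [-0.0, -0.953, -0.304, 0.077], [1.0, -0.001, 0.001, 0.002], [0.0, 0.0, 0.0, 1.0]]}
```

View pics/scene0.png

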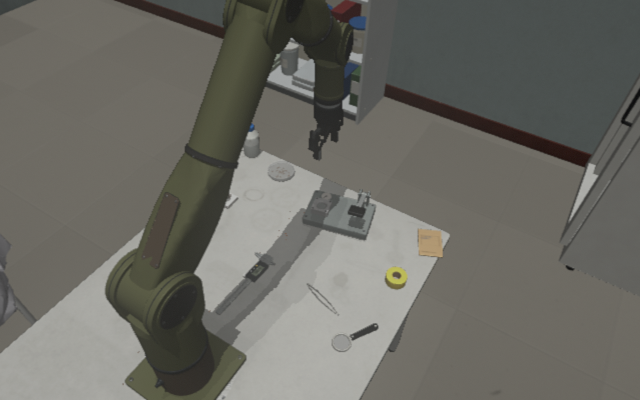

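View pics/side0.png

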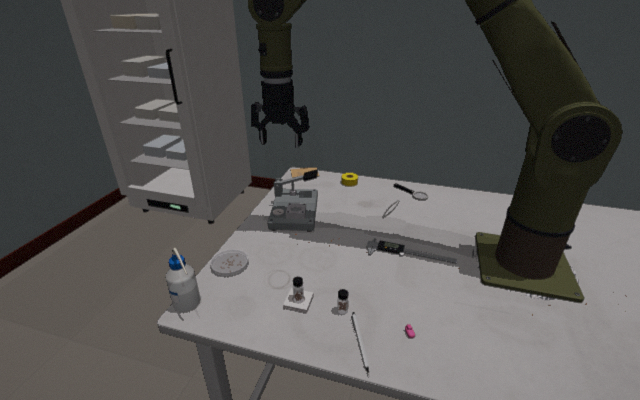

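View pics/wrist0.png

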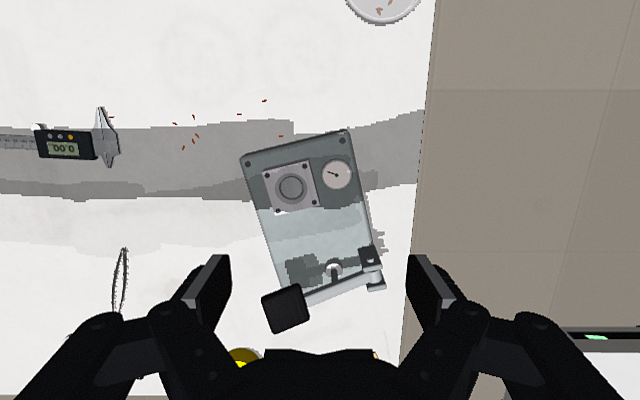

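The wrist view shows the tester with its well at about (291,187), gauge (336,174) and black paddle (286,308). In the side view, the vial is in the stand at (298,290), with the short vial at (343,302).

```bash
cat > h.py <<'E'
from station import status, viewer, manip
import cv2,numpy as np
def cap(n,save=None):
    o=status.get_obs(); c=viewer.capture(n)
    if n=="wrist":
        T=np.eye(4);T[:3,:3]=o["ee_rot"];T[:3,3]=o["position"];W=T@np.array(c["hand_eye"])
    else: W=np.linalg.inv(np.array(c["camera_from_world"]))
    h=c["pixels"].shape[0]; f=h/2/np.tan(np.radians(c["fovy"])/2)
    if save: cv2.imwrite(save,c["pixels"])
    return dict(W=W,f=f,cx=c["cx"],cy=c["cy"],im=c["pixels"].copy())
def ray(c,u,v):
    d=c["W"][:3,:3]@np.array([(u-c["cx"])/c["f"],(v-c["cy"])/c["f"],1]); return c["W"][:3,3],d/np.linalg.norm(d)
def onz(c,u,v,z):
    p,d=ray(c,u,v); return p+d*(z-p[2])/d[2]
def proj(c,P):
    q=np.linalg.inv(c["W"])@np.append(P,1); return np.array([c["f"]*q[0]/q[2]+c["cx"],c["f"]*q[1]/q[2]+c["cy"]])
def crop(im,x0,y0,x1,y1,s,fn): cv2.imwrite(fn,cv2.resize(im[y0:y1,x0:x1],None,fx=s,fy=s,interpolation=cv2.INTER_CUBIC))
E
python3 - <<'E'
from h import *
w=cap("wrist");s=cap("side")
crop(w["im"],230,120,400,345,2.6,"pics/w1.png"); crop(s["im"],200,250,400,350,4,"pics/s1.png")
print(status.get_obs()["time_s"])
print("well",onz(w,291,187,.054),"gauge",onz(w,336,174,.041),"pad",onz(w,286,308,.107))
for u,v in [(298,279),(343,292)]: print(onz(s,u,v,.066 if u<300 else .054))
print(onz(s,298,300,.012))
E
```

```text
0.25
well [ 0.59609996 -0.01075133  0.054     ] gauge [0.64589268 0.00080211 0.041     ] pad [ 0.59223481 -0.12719058  0.107     ]
[0.48484038 0.27447407 0.066     ]
[0.38901845 0.27212815 0.054     ]
[0.48439435 0.28049862 0.012     ]
```

View pics/w1.png

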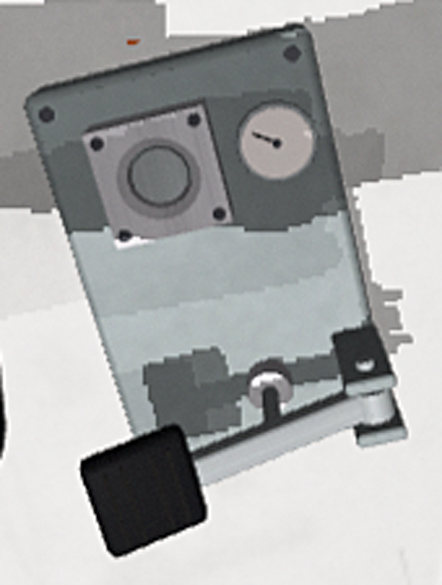

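View pics/s1.png

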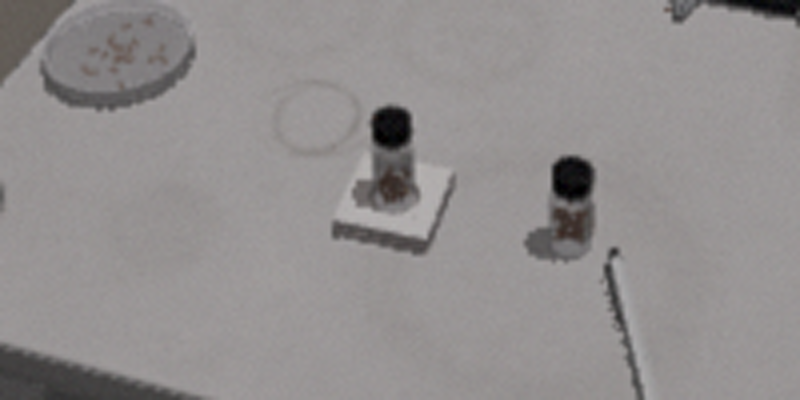

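```bash
python3 -m crank '[[0,-4,-1,0,0,0],[0,-8,-2,0,0,0],[2,-11,-3,0,0,0],[5,-12.7,-3.3,0,0,0],[8,-12.7,-3.3,0,0,0],[10,-12.7,-3.3,0,0,0],[10,-12.7,-3.3,0,0,0],[10,-12.7,-3.3,0,0,0]]' 0 60; python3 - <<'E'
from h import *
w=cap("wrist","pics/w2.png");s=cap("scene","pics/sc2.png");d=cap("side","pics/sd2.png")
crop(s["im"],270,120,420,250,4,"pics/sc2c.png")
crop(d["im"],220,100,380,250,4,"pics/sd2c.png")
E
```

```text
time_s: 0.92
position: [0.5915, -0.1266, 0.1307]
ee_rot: [[-0.002, -0.0, 1.0], [0.001, 1.0, 0.0], [-1.0, 0.001, -0.002]]
wrist_force: [0.4, 0.1, -0.3]
grip_width: -0.0002
```

View pics/w2.png

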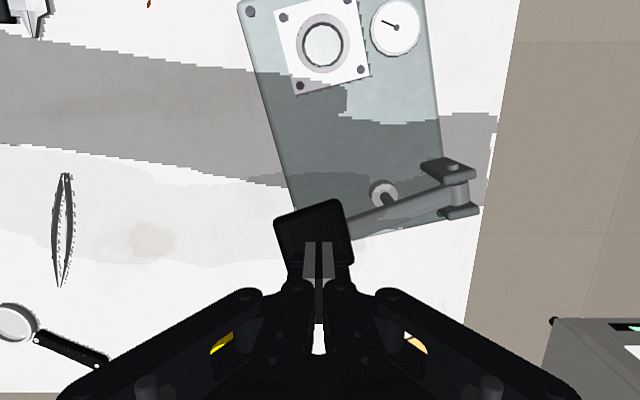

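View pics/sd2c.png

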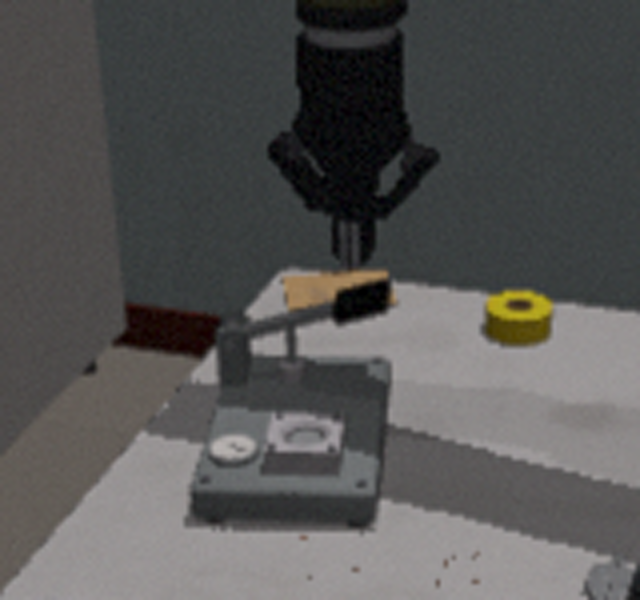

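View pics/sc2c.png

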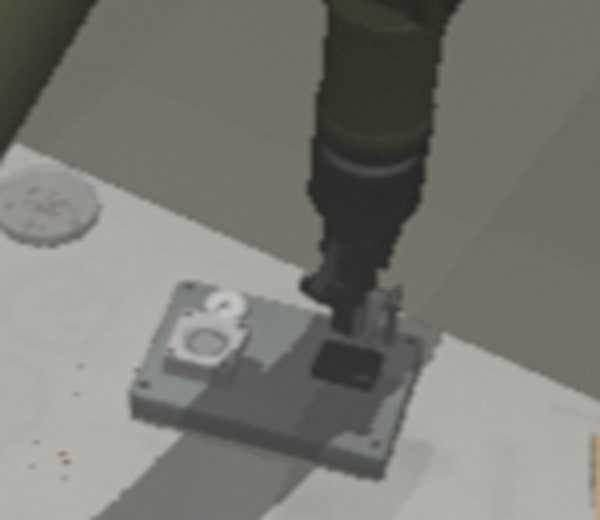

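The shut fingertips at about (318,245) hang over the paddle, whose corners are at (274,221), (340,199) and (355,263). The well is at (323,45) and the gauge at (397,27). I'll check the alignment numerically.

```bash
python3 - <<'E'
from h import *
w=cap("wrist"); o=status.get_obs()
print("tcp px",proj(w,o["position"]))
for p in [(274,221),(340,199),(355,263),(287,280),(314,240)]: print(onz(w,*p,.107))
print("well",onz(w,323,45,.054),"gauge",onz(w,397,27,.041)); crop(w["im"],230,0,440,110,3.5,"pics/w3.png")
crop(w["im"],250,180,380,300,5,"pics/w4.png")
E
```

```text
tcp px [315.12077508 256.93399946]
[ 0.56870981 -0.11688581  0.107     ]
[ 0.6079141  -0.10311001  0.107     ]
[ 0.61826335 -0.14529942  0.107     ]
[ 0.5752153  -0.15744296  0.107     ]
[ 0.59259377 -0.12940772  0.107     ]
well [ 0.5985355  -0.01308287  0.054     ] gauge [6.49766968e-01 3.03626954e-04 4.10000000e-02]
```

View pics/w3.png

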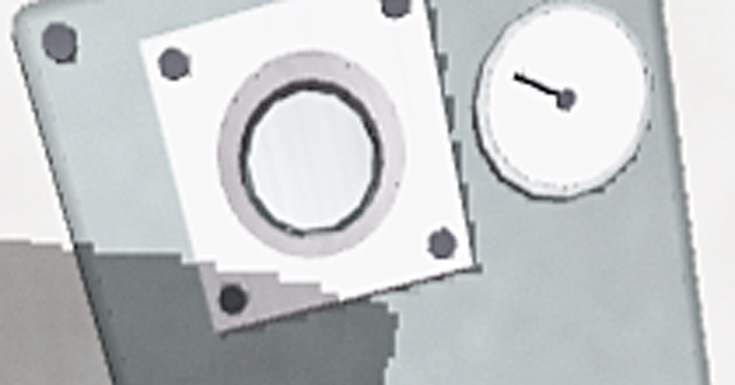

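View pics/w4.png

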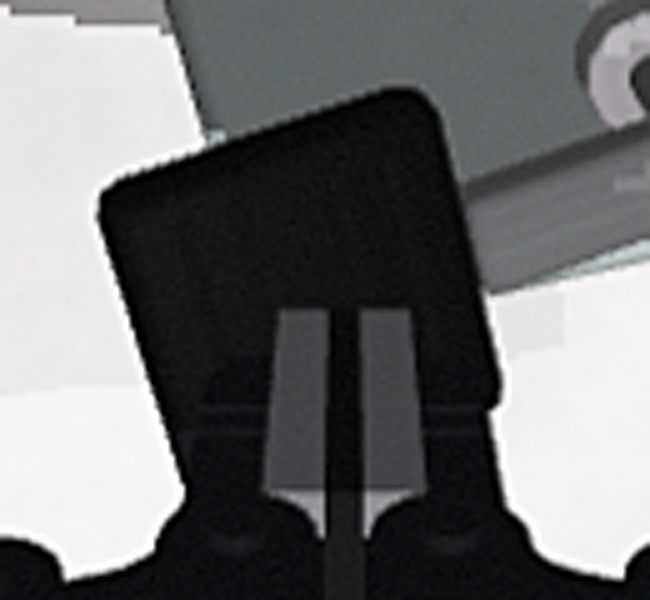

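```bash
python3 -m crank '[[2,0,0,0,0,0],[4,0,0,0,0,0],[5.5,0,0,0,0,0],[6.5,0,0,0,0,0],[7.1,0,0,0,0,0],[7.1,0,0,0,0,0],[7.1,0,0,0,0,0]]'; python3 - <<'E'
from h import *
d=cap("side");crop(d["im"],220,100,380,250,4,"pics/sd3c.png")
E
```

```text
time_s: 1.7
position: [0.5923, -0.1278, 0.0623]
ee_rot: [[0.001, 0.0, 1.0], [-0.002, 1.0, -0.0], [-1.0, -0.002, 0.001]]
wrist_force: [-4.1, -0.2, 9.9]
grip_width: -0.0001
```

View pics/sd3c.png

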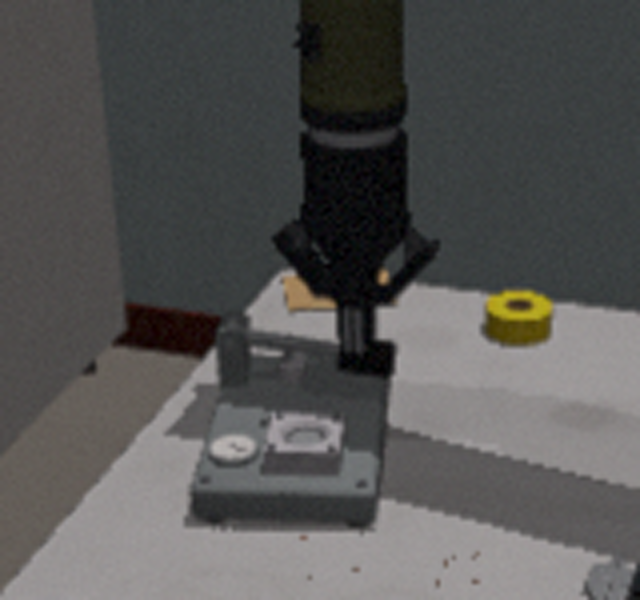

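The fingers are pushing the paddle near its middle, and the lever is almost down. The force is 10 N. I'll go on to the stop.

```bash
python3 -m crank '[[0.4,0,0,0,0,0],[0.7,0,0,0,0,0],[0.7,0,0,0,0,0],[0.7,0,0,0,0,0]]';python3 -m crank '[[0.3,0,0,0,0,0],[0.3,0,0,0,0,0],[0.3,0,0,0,0,0]]'
```

```text
time_s: 2.08
position: [0.5929, -0.1277, 0.0573]
ee_rot: [[0.003, 0.0, 1.0], [-0.002, 1.0, -0.0], [-1.0, -0.002, 0.003]]
wrist_force: [-6.0, 0.2, 19.0]
grip_width: -0.0001
time_s: 2.33
position: [0.5931, -0.1277, 0.0565]
ee_rot: [[0.004, 0.0, 1.0], [-0.002, 1.0, -0.0], [-1.0, -0.002, 0.004]]
wrist_force: [-11.0, 0.9, 37.2]
grip_width: 0.0001
```

```bash
python3 -m crank '[[-2,0,0,0,0,0],[-4,0,0,0,0,0],[-6,0,0,0,0,0],[-8.1,0,0,0,0,0],[-8.1,0,0,0,0,0],[-8.1,0,0,0,0,0],[-8.1,0,0,0,0,0],[-8.1,0,0,0,0,0]]'
python3 - <<'E'
from h import *
d=cap("side");crop(d["im"],220,100,380,250,4,"pics/sd4c.png")
E
```

```text
time_s: 3.0
position: [0.5915, -0.1269, 0.1307]
ee_rot: [[-0.001, -0.0, 1.0], [0.0, 1.0, 0.0], [-1.0, 0.0, -0.001]]
wrist_force: [-0.1, -0.1, 0.2]
grip_width: -0.0002
```

View pics/sd4c.png

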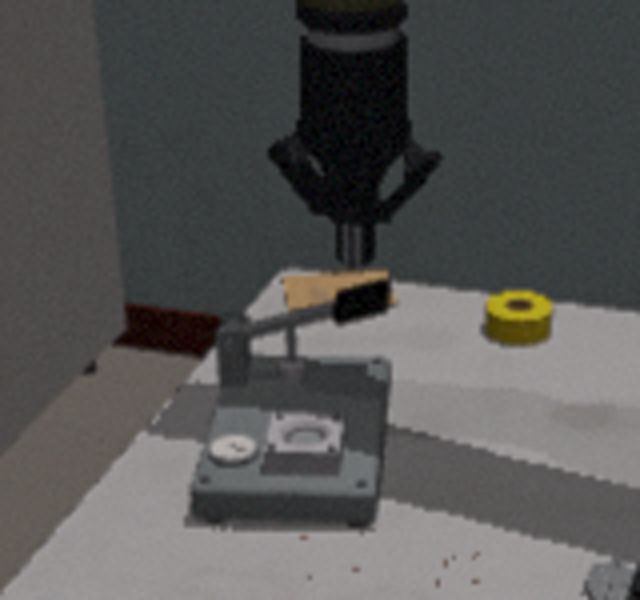

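The lever is back up, as it was at the start. Strokes 2 and 3 come next.

```bash
D='';python3 -m crank '[[2,0,0,0,0,0],[4,0,0,0,0,0],[5.5,0,0,0,0,0],[6.5,0,0,0,0,0],[7.2,0,0,0,0,0],[7.6,0,0,0,0,0],[7.9,0,0,0,0,0],[7.9,0,0,0,0,0],[7.9,0,0,0,0,0]]'
python3 -m crank '[[-2,0,0,0,0,0],[-4,0,0,0,0,0],[-6,0,0,0,0,0],[-7.9,0,0,0,0,0],[-7.9,0,0,0,0,0],[-7.9,0,0,0,0,0],[-7.9,0,0,0,0,0],[-7.9,0,0,0,0,0]]'
python3 -m crank '[[2,0,0,0,0,0],[4,0,0,0,0,0],[5.5,0,0,0,0,0],[6.5,0,0,0,0,0],[7.2,0,0,0,0,0],[7.6,0,0,0,0,0],[7.9,0,0,0,0,0],[7.9,0,0,0,0,0],[7.9,0,0,0,0,0]]'
python3 -m crank '[[-2,0,0,0,0,0],[-4,0,0,0,0,0],[-6,0,0,0,0,0],[-7.9,0,0,0,0,0],[-7.9,0,0,0,0,0],[-7.9,0,0,0,0,0],[-7.9,0,0,0,0,0],[-7.9,0,0,0,0,0]]'
```

```text
time_s: 3.8
position: [0.5917, -0.1276, 0.0563]
ee_rot: [[0.0, 0.001, 1.0], [-0.002, 1.0, -0.001], [-1.0, -0.002, 0.0]]
wrist_force: [-9.8, 0.6, 37.4]
grip_width: -0.0004
time_s: 4.47
position: [0.5909, -0.1268, 0.1297]
ee_rot: [[-0.003, -0.0, 1.0], [0.0, 1.0, 0.0], [-1.0, 0.0, -0.003]]
wrist_force: [0.1, -0.1, 0.5]
grip_width: -0.0001
time_s: 5.22
position: [0.5914, -0.1276, 0.0561]
ee_rot: [[-0.001, 0.001, 1.0], [-0.002, 1.0, -0.001], [-1.0, -0.002, -0.001]]
wrist_force: [-10.6, 1.2, 39.7]
grip_width: -0.0005
time_s: 5.88
position: [0.5908, -0.1269, 0.1296]
ee_rot: [[-0.003, -0.0, 1.0], [0.0, 1.0, 0.0], [-1.0, 0.0, -0.003]]
wrist_force: [-0.3, 0.3, 1.2]
grip_width: -0.0002
```

```bash
python3 -m crank '[[-4,0,0,0,0,0],[-8,0,0,0,0,0],[-10,3,-1,0,0,0],[-10,7,-2,0,0,0],[-10,11,-3,0,0,0],[-10,15,-4,0,0,0],[-10,19,-5,0,0,0],[-10,23,-6,0,0,0],[-10,27,-7,0,0,0],[-10,31,-8,0,0,0]]' 8.5; python3 -m crank '[[0,3,-1,0,0,0],[0,5,-2,0,0,0],[0,5,-2,0,0,0],[0,5,-2,0,0,0],[0,5,-2,0,0,0]]'
python3 - <<'E'
from h import *
w=cap("wrist","pics/w5.png");d=cap("side","pics/sd5.png")
o=status.get_obs();print(proj(w,o["position"]))
crop(d["im"],220,100,380,250,4,"pics/sd5c.png")
E
```

```text
time_s: 6.72
position: [0.5106, 0.1845, 0.2301]
ee_rot: [[-0.002, -0.0, 1.0], [-0.001, 1.0, 0.0], [-1.0, -0.001, -0.002]]
wrist_force: [0.9, -0.2, 0.3]
grip_width: 0.0844
time_s: 7.13
position: [0.492, 0.2316, 0.2304]
ee_rot: [[-0.001, 0.001, 1.0], [-0.002, 1.0, -0.001], [-1.0, -0.002, -0.001]]
wrist_force: [-0.2, -0.7, 0.5]
grip_width: 0.0851
[316.43744583 258.23451207]
```

View pics/w5.png

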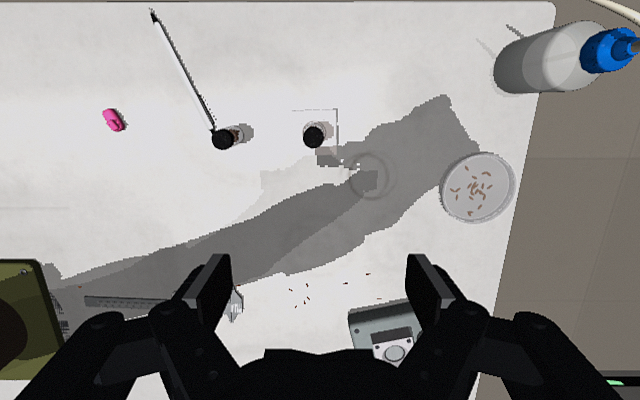

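View pics/sd5.png

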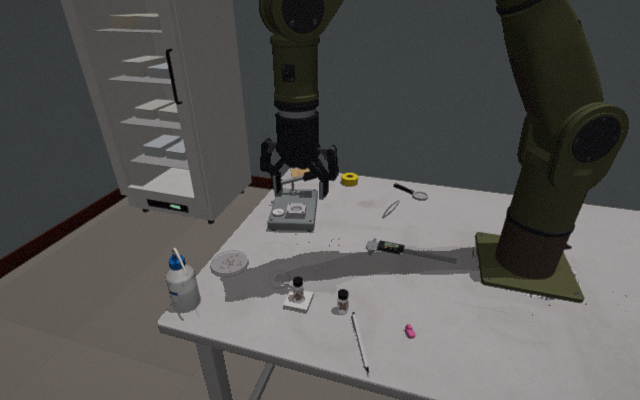

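```bash
python3 - <<'E'
from h import *
w=cap("wrist");s=cap("side");o=status.get_obs()
for c,b in ((w,[(285,110,345,165),(200,115,245,165)]),(s,[(285,270,312,290),(333,284,355,302)])):
  for i,(x0,y0,x1,y1) in enumerate(b):
    m=(c["im"][y0:y1,x0:x1].max(2)<60).astype(np.uint8)
    n,l,st,ce=cv2.connectedComponentsWithStats(m); k=1+st[1:,4].argmax()
    print(st[k]+[x0,y0,0,0,0],ce[k]+[x0,y0], onz(c,*(ce[k]+[x0,y0]),(.066,.054)[i]))
crop(w["im"],280,100,350,175,7,"pics/w6.png")
print(o["position"])
E
```

```text
[302 126  21  22 337] [312.24035608 136.36795252] [0.48832591 0.27586643 0.066     ]
[209 115  25  34 387] [221.20671835 137.49870801] [0.39330004 0.2737511  0.054     ]
[293 276  10  11  90] [297.36666667 281.18888889] [0.48391601 0.28103077 0.066     ]
[338 289  10  11  87] [342.57471264 294.35632184] [0.38833008 0.27880495 0.054     ]
[0.49261218 0.23139826 0.23105451]
```

View pics/w6.png

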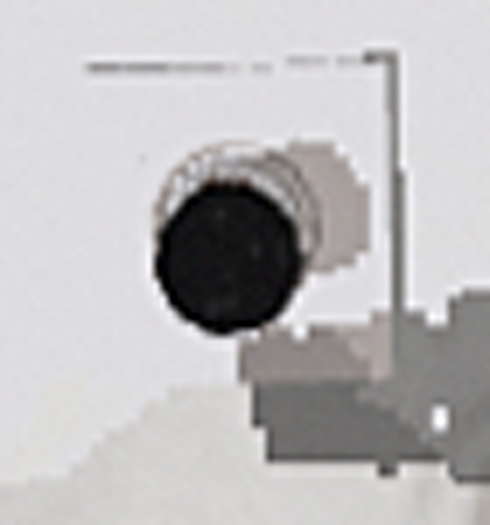

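```bash
python3 -m crank '[[0,3,-0.4,0,0,0],[2,4.5,-0.4,0,0,0],[5,4.5,-0.4,0,0,0],[8,4.5,-0.4,0,0,0],[10,4.5,-0.4,0,0,0],[10,4.5,-0.4,0,0,0],[10,4.5,-0.4,0,0,0],[10,4.5,-0.4,0,0,0]]' 6
python3 - <<'E'
from h import *
w=cap("wrist","pics/w7.png");o=status.get_obs();print(o["position"])
for z in(.066,.012): print(proj(w,[.4885,.2765,z]))
d=cap("side");crop(d["im"],220,180,380,320,4,"pics/sd7c.png")
E
```

```text
time_s: 8.0
position: [0.4891, 0.278, 0.1325]
ee_rot: [[0.002, 0.001, 1.0], [0.001, 1.0, -0.001], [-1.0, 0.001, 0.002]]
wrist_force: [-1.4, -0.0, 0.8]
grip_width: 0.0602
[0.48930769 0.27833688 0.13287457]
[315.06224615 214.88430009]
[315.51412575 193.87537146]
```

View pics/w7.png

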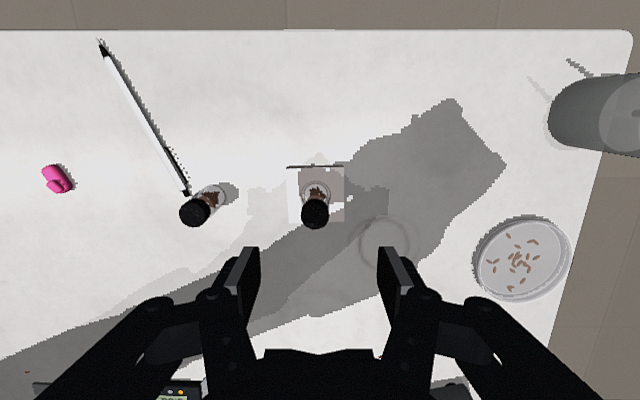

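View pics/sd7c.png

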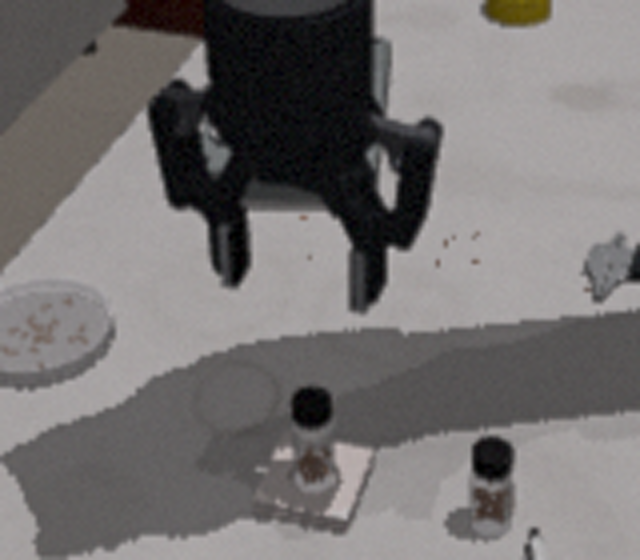

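```bash
python3 -m crank '[[3,0,0,0,0,0],[6,0,0,0,0,0],[8,0,0,0,0,0],[9.2,0,0,0,0,0],[9.2,0,0,0,0,0],[9.2,0,0,0,0,0],[9.2,0,0,0,0,0]]' 6
python3 - <<'E'
from h import *
w=cap("wrist","pics/w8.png");o=status.get_obs();print(o["position"])
d=cap("side");crop(d["im"],220,200,380,320,5,"pics/sd8c.png")
E
```

```text
time_s: 8.68
position: [0.4891, 0.2787, 0.0408]
ee_rot: [[0.002, 0.0, 1.0], [0.002, 1.0, -0.0], [-1.0, 0.002, 0.002]]
wrist_force: [1.4, 0.6, 0.1]
grip_width: 0.0601
[0.48915896 0.27869743 0.04091252]
```

View pics/w8.png

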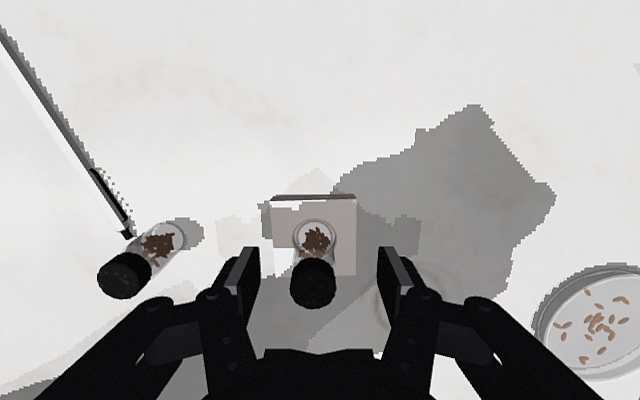

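View pics/sd8c.png

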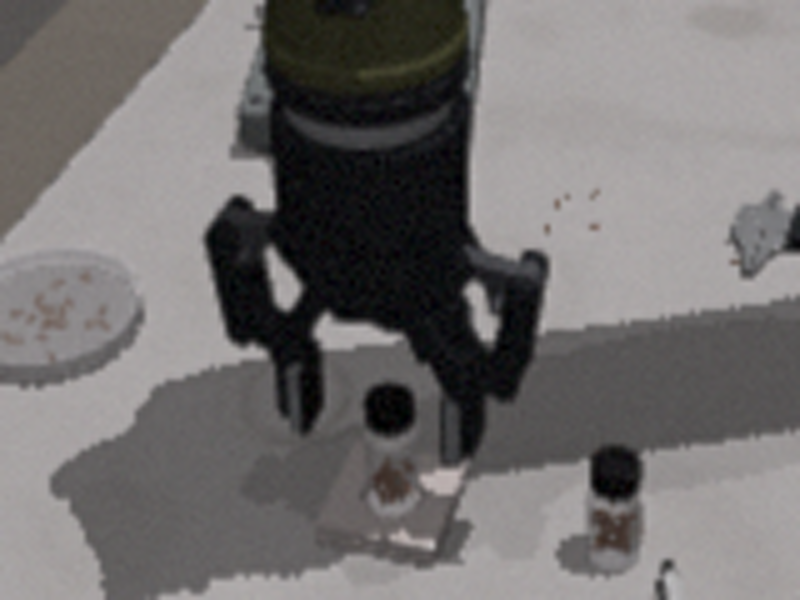

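```bash
python3 - <<'E'
from h import *
w=cap("wrist")
for y in (.2765,.2787,.281): print(y,proj(w,[.4885,y,.066]),proj(w,[.4885,y,.012]))
crop(w["im"],230,180,410,320,4,"pics/w9.png")
E
```

```text
0.2765 [313.65605944 288.18865489] [314.64682714 237.26803664]
0.2787 [313.62997068 283.93686573] [314.63147916 234.00898557]
0.281 [313.60241964 279.44676481] [314.61531602 230.57683895]
```

View pics/w9.png

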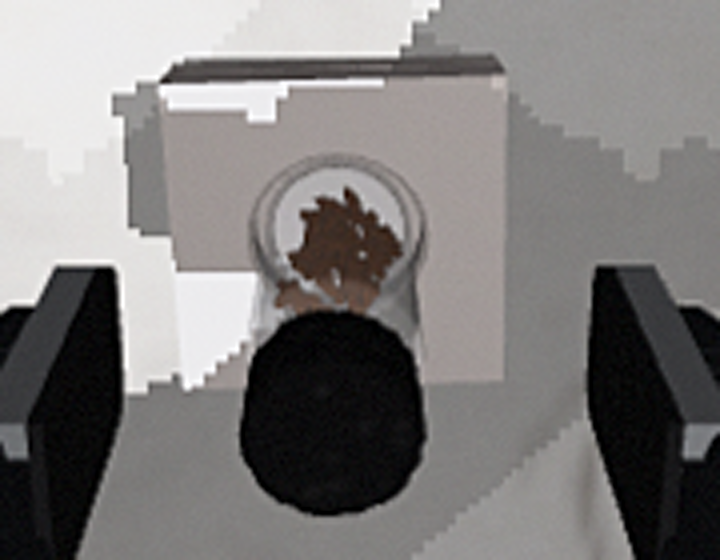

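```bash
python3 -m crank '[[0.2,-0.1,0,0,0,0],[0.4,-0.15,0,0,0,0],[0.4,-0.15,0,0,0,0]]' 6;  python3 -m crank '[[0,0,0,0,0,0],[0,0,0,0,0,0],[0,0,0,0,0,0],[0,0,0,0,0,0],[0,0,0,0,0,0],[0,0,0,0,0,0],[0,0,0,0,0,0],[0,0,0,0,0,0]]' 1.5 60
python3 - <<'E'
from h import *
w=cap("wrist");crop(w["im"],230,180,410,320,4,"pics/w10.png")
E
```

```text
time_s: 9.08
position: [0.4879, 0.2762, 0.0352]
ee_rot: [[-0.0, 0.0, 1.0], [-0.0, 1.0, -0.0], [-1.0, -0.0, -0.0]]
wrist_force: [-1.1, -0.3, -0.5]
grip_width: 0.0596
time_s: 9.75
position: [0.488, 0.2765, 0.0353]
ee_rot: [[0.0, -0.0, 1.0], [-0.0, 1.0, 0.0], [-1.0, -0.0, 0.0]]
wrist_force: [0.6, -0.2, -1.0]
grip_width: 0.0221
```

View pics/w10.png

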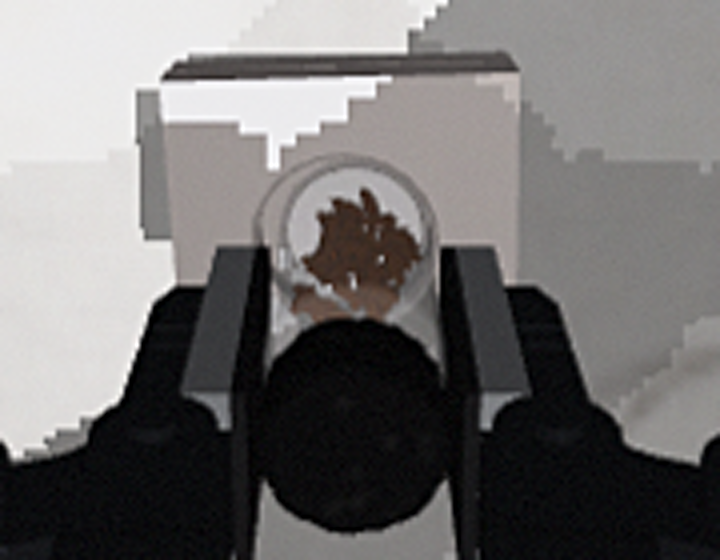

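```bash
python3 -m crank '[[-1,0,0,0,0,0],[-3,0,0,0,0,0],[-6,0,0,0,0,0],[-9,0,0,0,0,0],[-12,0,0,0,0,0],[-13,-3,1,0,0,0],[-13,-6,2,0,0,0],[-13,-9,3.3,0,0,0],[-13,-12,4.5,0,0,0],[-13,-15,5.6,0,0,0]]'
python3 - <<'E'
from h import *
w=cap("wrist","pics/w11.png")
E
python3 -m crank '[[0,-3,1,0,0,0],[0,-6,2.2,0,0,0],[0,-9,3.3,0,0,0],[0,-11,4.2,0,0,0],[0,-12.5,5,0,0,0],[0,-13.8,5.2,0,0,0],[0,-13.8,5.2,0,0,0],[0,-13.8,5.2,0,0,0],[0,-13.8,5.2,0,0,0]]'
python3 - <<'E'
from h import *
w=cap("wrist","pics/w12.png");o=status.get_obs();print(o["position"])
d=cap("side");crop(d["im"],220,100,380,250,4,"pics/sd12c.png")
d=cap("scene");crop(d["im"],270,120,420,250,4,"pics/sc12c.png")
E
```

```text
time_s: 10.63
position: [0.5446, 0.125, 0.1663]
ee_rot: [[0.001, -0.0, 1.0], [0.0, 1.0, 0.0], [-1.0, 0.0, 0.001]]
wrist_force: [-0.2, -0.5, 0.3]
grip_width: 0.0223
time_s: 11.43
position: [0.5954, -0.0095, 0.1655]
ee_rot: [[-0.0, -0.002, 1.0], [0.001, 1.0, 0.002], [-1.0, 0.001, -0.0]]
wrist_force: [0.4, 0.1, -0.6]
grip_width: 0.0221
[ 0.59545808 -0.009203    0.16551306]
```

View pics/w11.png

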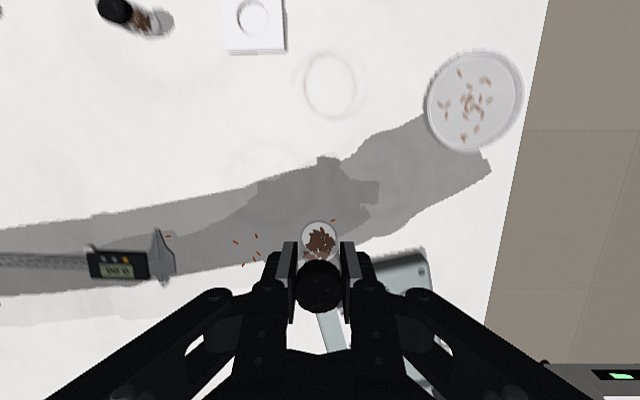

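View pics/w12.png

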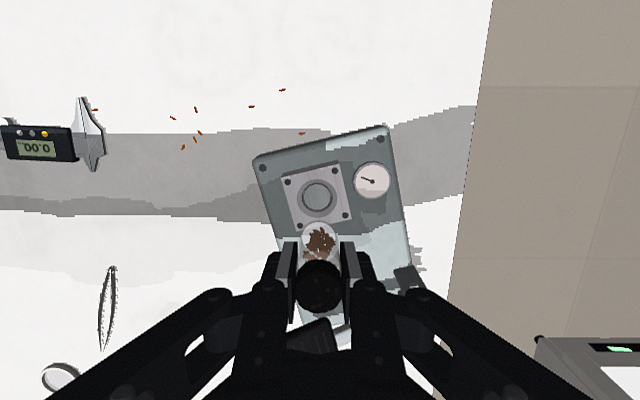

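View pics/sd12c.png

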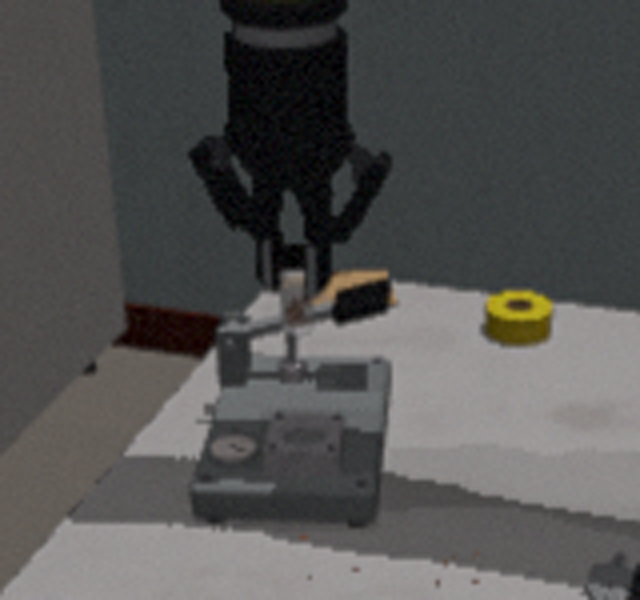

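View pics/sc12c.png

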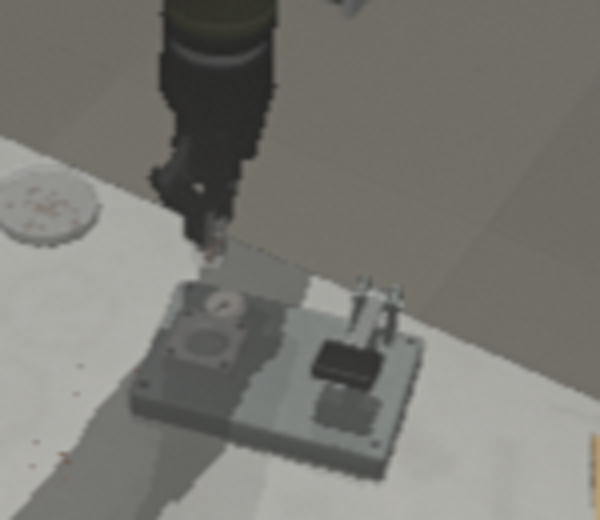

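The held vial hangs upright in the wrist view, with its base at about (319,238). The well mouth is in clear sight at about (317,197). I'll measure both.

```bash
python3 - <<'E'
from h import *
w=cap("wrist");o=status.get_obs();p=np.array(o["position"])
crop(w["im"],270,150,370,290,5,"pics/w13.png")
print(p,"base px",proj(w,p-[0,0,.0293]),"top px",proj(w,p+[0,0,.0307]))
for q in [(316,197),(317,197),(317,199)]: print(q,onz(w,*q,.054))
d=cap("side");crop(d["im"],280,195,312,225,18,"pics/sd13.png")
print(proj(d,[.5965,-.0115,.054]))
E
```

```text
[ 0.59574101 -0.00991502  0.16541479] base px [315.88598093 234.30663332] top px [314.90436965 292.1851019 ]
(316, 197) [ 0.59526345 -0.01125296  0.054     ]
(317, 197) [ 0.5961436  -0.01125114  0.054     ]
(317, 199) [ 0.59614535 -0.01309847  0.054     ]
[294.48565725 207.62727614]
```

View pics/w13.png

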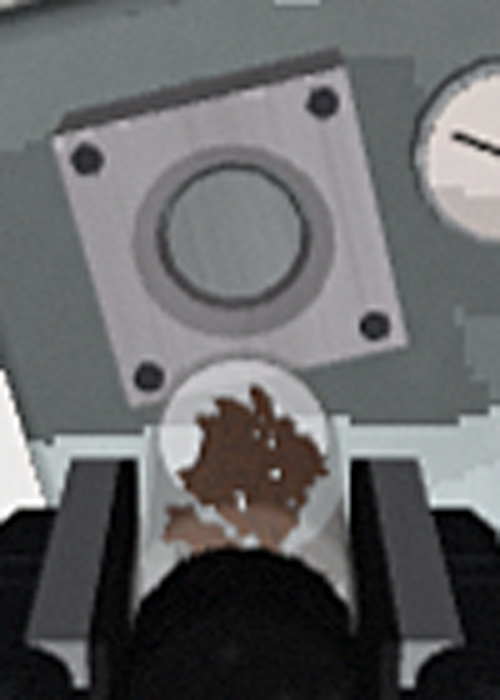

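View pics/sd13.png

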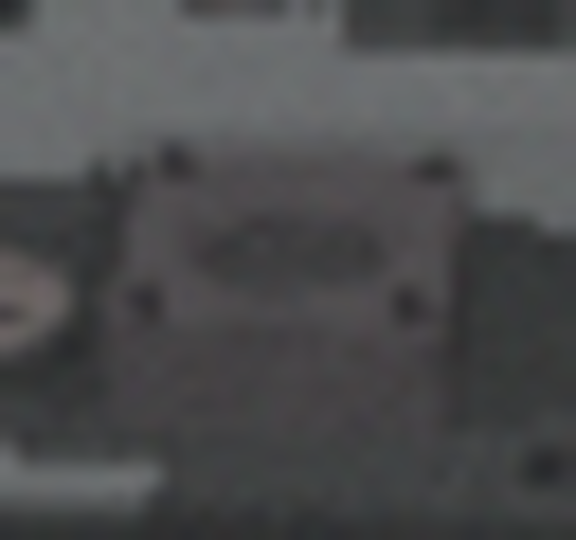

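The camera reads the held vial about 2 mm off from where the TCP puts it. I'll align the vial with the well in the image instead, starting by going down to just above the mouth.

```bash
python3 -m crank '[[2,0.05,-0.2,0,0,0],[4,0.05,-0.2,0,0,0],[6,0.05,-0.2,0,0,0],[7.3,0.05,-0.2,0,0,0],[7.3,0.05,-0.2,0,0,0],[7.3,0.05,-0.2,0,0,0],[7.3,0.05,-0.2,0,0,0]]'
python3 - <<'E'
from h import *
w=cap("wrist");o=status.get_obs();p=np.array(o["position"]);print(p)
crop(w["im"],270,170,370,290,5,"pics/w14.png")
for q in [.054]: print("pred well px shift per mm", proj(w,[.5937,-.0093,q]),proj(w,[.5947,-.0083,q]))
print("base px",proj(w,p-[0,0,.0293]))
d=cap("side");crop(d["im"],260,150,340,230,7,"pics/sd14.png")
d=cap("scene");crop(d["im"],285,150,365,220,7,"pics/sc14.png")
E
```

```text
time_s: 12.27
position: [0.5947, -0.0106, 0.0931]
ee_rot: [[0.001, -0.0, 1.0], [0.0, 1.0, 0.0], [-1.0, 0.0, 0.001]]
wrist_force: [0.8, -0.3, 0.1]
grip_width: 0.0221
[ 0.59492362 -0.0106989   0.09343513]
pred well px shift per mm [314.19228737 225.67177736] [315.72978032 224.24100172]
base px [316.00562114 234.13008315]
```

View pics/w14.png

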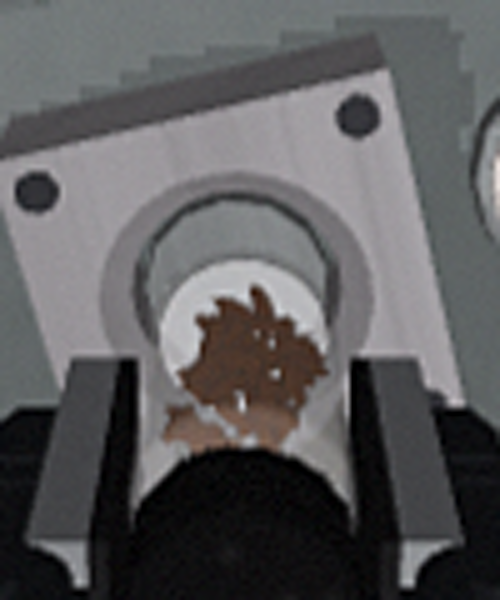

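View pics/sd14.png

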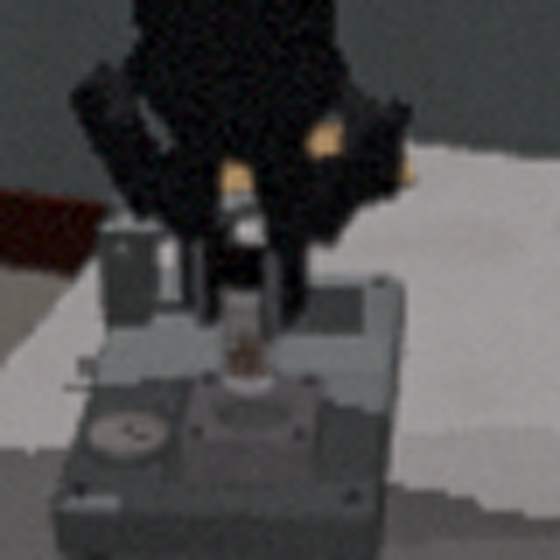

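View pics/sc14.png

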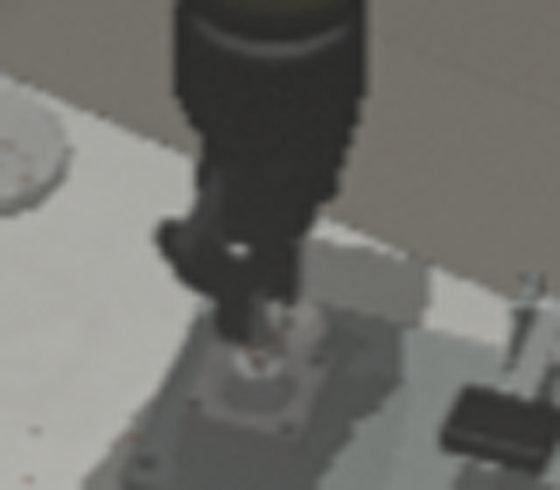

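```bash
python3 -m crank '[[0,0.05,-0.1,0,0,0],[0.3,0.05,-0.1,0,0,0],[0.6,0.05,-0.1,0,0,0],[0.9,0.05,-0.1,0,0,0],[0.9,0.05,-0.1,0,0,0],[0.9,0.05,-0.1,0,0,0]]'
python3 - <<'E'
from h import *
w=cap("wrist");o=status.get_obs();p=np.array(o["position"]);print(p)
crop(w["im"],270,170,370,290,5,"pics/w15.png")
E
```

```text
time_s: 12.92
position: [0.5928, -0.0105, 0.0829]
ee_rot: [[-0.001, -0.0, 1.0], [-0.0, 1.0, 0.0], [-1.0, -0.0, -0.001]]
wrist_force: [0.2, 0.3, 0.8]
grip_width: 0.022
[ 0.59293995 -0.01046683  0.08311932]
```

View pics/w15.png

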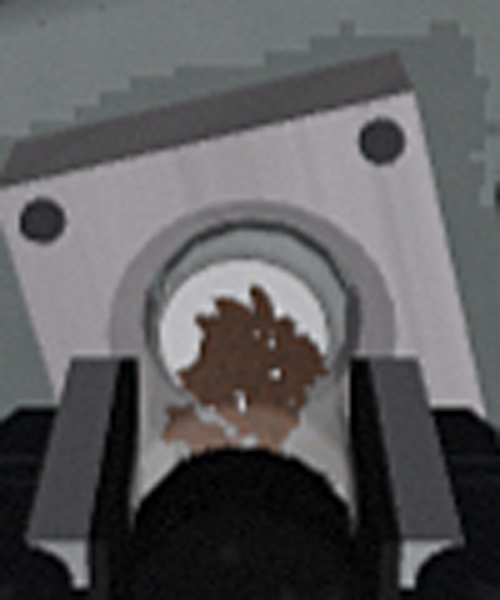

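```bash
python3 -m crank '[[0,0.04,0.08,0,0,0],[0.2,0.04,0.08,0,0,0],[0.4,0.04,0.08,0,0,0],[0.6,0.04,0.08,0,0,0],[0.6,0.04,0.08,0,0,0],[0.6,0.04,0.08,0,0,0]]'
python3 - <<'E'
from h import *
w=cap("wrist");o=status.get_obs();p=np.array(o["position"]);print(p,o["wrist_force"],o["ft_torque"])
crop(w["im"],270,170,370,290,5,"pics/w16.png")
E
```

```text
time_s: 13.47
position: [0.594, -0.01, 0.0775]
ee_rot: [[0.0, 0.0, 1.0], [0.0, 1.0, -0.0], [-1.0, 0.0, 0.0]]
wrist_force: [0.4, 0.8, 3.4]
grip_width: 0.0219
[ 0.59395228 -0.0100215   0.07750587] [0.00717895 0.44111207 2.04666192] [-0.01527164  0.01790828 -0.01754133]
```

View pics/w16.png

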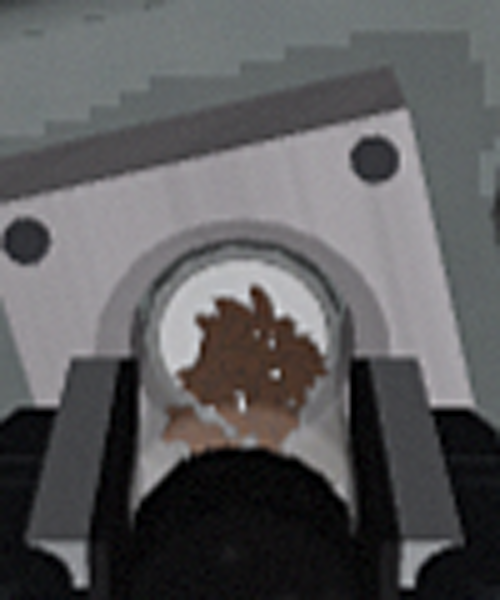

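The vial is inside the well, centred to within about 0.5 mm, and about 3 N shows it on the seat. I'll press down to the stop.

```bash
python3 -m crank '[[0.2,0,0,0,0,0],[0.4,0,0,0,0,0],[0.6,0,0,0,0,0],[0.8,0,0,0,0,0],[0.9,0,0,0,0,0],[0.9,0,0,0,0,0],[0.9,0,0,0,0,0]]'
python3 -m crank '[[0.1,0,0,0,0,0],[0.2,0,0,0,0,0],[0.2,0,0,0,0,0],[0.2,0,0,0,0,0]]'
```

```text
time_s: 14.1
position: [0.594, -0.01, 0.0686]
ee_rot: [[0.0, -0.0, 1.0], [-0.0, 1.0, 0.0], [-1.0, -0.0, 0.0]]
wrist_force: [-1.4, -0.7, 6.3]
grip_width: 0.0222
time_s: 14.43
position: [0.5941, -0.01, 0.0681]
ee_rot: [[0.001, 0.0, 1.0], [-0.0, 1.0, -0.0], [-1.0, -0.0, 0.001]]
wrist_force: [-3.6, 0.7, 18.2]
grip_width: 0.0219
```

```bash
python3 -m crank '[[0.03,0,0,0,0,0],[0.03,0,0,0,0,0],[0.03,0,0,0,0,0],[0.03,0,0,0,0,0]]'
python3 - <<'E'
from h import *
w=cap("wrist");crop(w["im"],270,170,370,290,5,"pics/w17.png")
F=[]
for i in range(6):
    d=cap("side");F.append(status.get_obs()["wrist_force"])
print(np.round(F,1),status.get_obs()["position"],status.get_obs()["time_s"])
crop(d["im"],220,100,380,320,3.2,"pics/sd17.png")
d=cap("scene","pics/sc17.png")
E
```

```text
time_s: 14.77
position: [0.5941, -0.01, 0.0681]
ee_rot: [[0.001, 0.0, 1.0], [-0.0, 1.0, -0.0], [-1.0, -0.0, 0.001]]
wrist_force: [-3.8, 1.1, 20.8]
grip_width: 0.0218
[[-4.1  0.7 20.2]
 [-3.8  0.1 20. ]
 [-3.7  0.1 20.8]
 [-4.2 -0.3 19.1]
 [-4.7 -0.8 20.1]
 [-4.  -0.5 19.9]] [ 0.59407676 -0.01004116  0.06809455] 15.1167
```

View pics/w17.png

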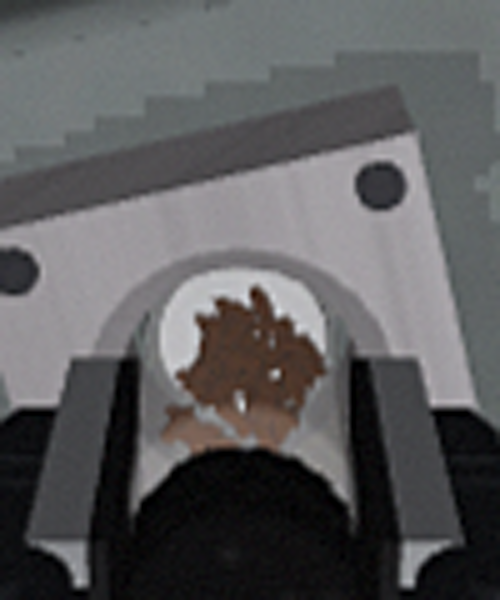

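View pics/sd17.png

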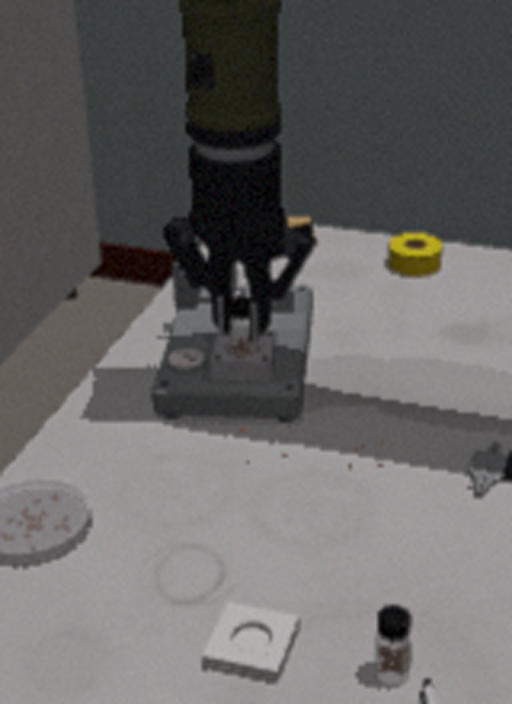

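```bash
python3 - <<'E'
import cv2
im=cv2.imread("pics/sc17.png");cv2.imwrite("pics/sc17c.png",cv2.resize(im[120:250,270:420],None,fx=4,fy=4))
E
```

```text
(no output)
```

View pics/sc17c.png

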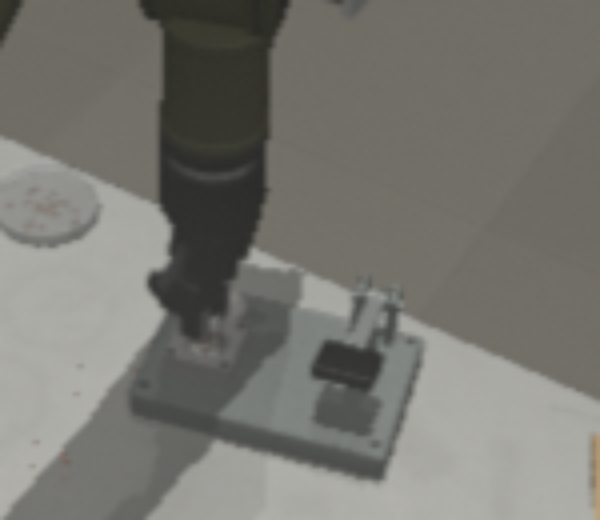

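The paddle is at its rest place, (347,362) in the crop. The vial is seated at a steady 20 N and the bystanders haven't moved. I'm handing the job in.

```bash
python3 -c "
from station import manip
print(manip.finish_job())"
```

```text
the job is handed in; nothing more can be done
None
```

I charged the tester with three full lever strokes, then moved the vial from the stand to the well and pressed it onto the hard stop. I handed the job in at about 15 s, still gripping the vial; no verdict is reported.

**Lever:** each stroke reached the stop, with the fingertips at 56–57 mm and 37–40 N on the wrist. That was more push than needed, and on the third stroke it read 39.7 N vertically, right at the 40 N figure set for the arm and gripper body. I released the lever fully after each stroke, and the last scene picture shows the paddle back at rest.

**Vial:** the wrist force held at 19–21 N over repeated readings. The TCP was at 68.1 mm, against about 68.3 mm expected with the seat on its stop. The vial stood upright, and in the image it was centred in the well to about 0.5 mm just before I pressed it down. About 4 N of sideways force remained.

**Disagreement:** the wrist camera's positions were 2–3 mm off from where the TCP put the vial. I aligned the vial to the well in the image instead of relying on calculated positions.

**Bystanders:** the short vial, petri dish and label roll looked unmoved in the last side picture.

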